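# Set the stop collar on the spindle flat of a bottle-brush washer

### The job

On the bottle-brush washer, draw the red-knobbed lock pin up out of its bore and park it in the open side notch of the same blue bracket, hanging by its flange. Pinch the bare end of the spindle, find the set-screw flat with your fingers, and with the fingers on the flat turn the spindle until the flat faces the yellow key-side mark; then take hold of the loose black collar by its sides, turn and raise it until its brass set screw stands straight in front of the middle of the flat, and finish while still holding it there, fingers off the screw, so that a colleague can tighten it. Leave the other things on the bench alone.

Things in the scene. Friction and masses are not known exactly. Their poses are not given: they have to be found in the camera images.
- washer: Drive unit of a bottle-brush washer, fixed: white housing, steel deck 190 x 220 mm, deck top 100 mm above the bench. Origin on the bench right below the spindle's axis, z up, x from the spindle towards the yellow key-side mark (deck: x -85 to 105 mm, y -110 to 110 mm). On the side away from the mark stands a blue bracket with the pin's bore and the parking notch.
- pin_bore (a point): Centre of the lock pin's bore at the bracket's top face, 48 mm from the spindle's axis; through hole 12 mm wide. The blue bracket: washer x -118 to -33 mm, y -15 to 15 mm, underside 116 mm, top face 130 mm above the bench, on a foot at x -81 to -65 mm.
- notch (a point): Parking place in the bracket's side notch, at its top face (130 mm above the bench), 100 mm from the spindle's axis, outside the deck's edge. The notch: a slot 14 mm wide (along washer x) through the whole 14 mm thickness, open above, below and towards washer +y; closed end 7 mm on the -y side of this point. The pin can be lowered in from above. Axes as the washer's.
- key_mark (a point): Middle of the yellow triangle painted on the deck, 82 mm from the spindle's axis on the key side (washer +x).
- lock_pin: Loose lock pin, 0.06 kg, upright. Origin on its axis at the underside of its steel flange (20 mm wide, 4 mm thick), z up. Shank below 10 mm thick, 26 mm long; red knob above 20 mm wide, from 4 to 29 mm above the origin. It starts in the bore, flange on the bracket, shank between two dogs of the spindle's flange. Grip the knob across the line to the spindle. Parked: flange flat on the bracket.
- spindle (a joint): Turn of the spindle, rad, anticlockwise from above positive; 0 when the flat faces the key-side mark (washer +x). Starts at 0.6 to 1.5; while the pin is in, it can turn only a little. A geared motor drags on it (0.08 N m), so it stays where it is left. Its low flange with three dogs, 112 mm wide, tops out 113 mm above the bench.
- spindle_top (a point): Centre of the spindle's top end, on its axis, 170 mm above the bench. The spindle is 18 mm thick; it stands 38 mm out of the collar when the collar is down.
- spindle_flat: The set-screw flat: the top 36 mm of the spindle (134 to 170 mm above the bench) is a D, 15 mm across the flat, 18 mm elsewhere. Origin at the middle of the flat, on its face, 6 mm from the axis, 152 mm above the bench; x points straight out of the flat, z up. Fingers closing squarely on it stop at 15 mm. Squeezed a little askew, the spindle turns to bed the flat on the finger.
- collar: Loose black steel shaft collar round the spindle, 44 mm wide, 16 mm high, 0.15 kg. Origin on the axis at its underside, 116 mm above the bench when it is down on its shoulder; x points to its set screw, z up. It slides up (50 mm at most) and turns on the spindle with light drag (0.012 N m), goes round with the spindle, and drops when let go.
- collar_turn (a joint): Turn of the collar on the spindle, rad, anticlockwise from above positive; 0 when the set screw points the way the flat faces. Starts at -0.9 to 0.9.
- set_screw: Brass set screw in the collar, 6 mm thick, standing 7 mm out of the collar's side. Origin at its outer end, 29 mm from the axis, 8 mm above the collar's underside; x points outward from the axis.
- hex_key: Bystander: T-handled hex key lying on the bench beside the washer, 140 mm long, green handle 90 mm wide and 18 mm thick.
- spare_collar: Bystander: bright steel collar, 40 mm wide, 14 mm high, on the bench beside the washer.
- reagent_bottle: Bystander: amber bottle, 68 mm wide, 145 mm high.
- soap_bottle: Bystander: pink soap bottle with a black pump, 72 mm wide, 163 mm high.
- beaker: Bystander: glass beaker, 76 mm wide, 95 mm high.
- mortar: Bystander: white bowl, 100 mm wide, 52 mm high.
- wash_bottle: Bystander: white wash bottle with red cap and spout, 62 mm wide, 180 mm high.

How it is judged (in metres and radians):
On the way, in this order (a step that is already met when the one before it is completed fails the run):
1. the lock pin is parked upright in the bracket's side notch, flange on the bracket, and let go (horizontal distance between lock_pin and notch below 0.007 m and z of lock_pin in the frame of notch between -0.003 and 0.004 m and angle between lock_pin's own z axis and vertical below 0.2 rad and contact force between the fingers and lock_pin below 0.2 N), for 0.2 s.
2. the fingers bear on the flat and the spindle is turned so that the flat faces the key-side mark (within 10 degrees) (angle between the x axis of spindle_flat and the x axis of washer, either way round below 0.17 rad and x of spindle_flat in the frame of washer above 0 m and contact force between the fingers and spindle_flat above 2 N), for 0.2 s.
At the end, for the whole second after the job is handed in: Pin parked in the notch (within 7 mm, flange on the bracket), flat facing the key-side mark within 10 degrees; fingers, clear of screw and flat, hold the raised collar still, its set screw in front of the flat within 10 degrees and within 9 mm of the flat's middle height (all of step 1 and angle between the x axis of spindle_flat and the x axis of washer, either way round below 0.17 rad and x of spindle_flat in the frame of washer above 0 m and x of set_screw in the frame of spindle_flat above 0.01 m and angle between the x axis of set_screw and the x axis of spindle_flat, either way round below 0.17 rad and z of set_screw in the frame of spindle_flat between -0.009 and 0.009 m and contact force between the fingers and collar above 2 N and contact force between the fingers and set_screw below 0.3 N and contact force between the fingers and spindle_flat below 0.3 N and linear speed of collar below 0.02 m/s); the arm keeps its last pose, push and grip.
It fails at once if a bystander is pushed more than 3 cm (distance of any of hex_key, spare_collar, reagent_bottle, soap_bottle, beaker, mortar, wash_bottle from where it was at the start of the episode above 0.03 m).
It also fails if it takes over 51 s, if anything falls off the work surface, if the arm or the gripper's body presses on something with over 40 N, if the wrist force passes 120 N, or if a joint passes its speed limit or range.

### The arm

A 6-joint arm with a two-finger parallel gripper is mounted at the origin on the work surface. World frame = base frame: x ahead of the robot, y to its left, z up, the work surface at z = 0. Lengths are in m, angles in degrees, forces in N, time in s.
With the tool pointing down it reaches from about 0.225 to 0.875 m from the base axis. Payload 3.4 kg.
Tool frame: the origin (TCP) lies at the very end of the fingers, on their centre line; the grasp point (between the pads) lies 19 mm behind it; z points along the fingers, y is the line along which they close (so a half turn about z gives the same grasp; the last joint's range is limited). The gripper opens to 85 mm and grips with 20 to 120 N. Pads are 22 mm wide; open, the fingers measure 114 mm over their backs; the gripper's body (76 mm by 85 mm) begins 54 mm behind the grasp point. The pads swing forward as they close: fully open they stand 13 mm farther back than shut.
Start: joints at [-71.219, 15.808, 86.224, -0, 77.962, -6.933], TCP at [0.249, -0.518, 0.231] pointing down, gripper open.
Joint ranges: [-165.64, 165.64], [-43.16, 119.46], [12.63, 154.43], [-67.54, 247.53], [6.08, 155.33], [-154.97, 154.97]. Speed limits (degrees/s): [147.25, 147.25, 180, 180, 180, 180].

### API

Orientations are given as a 3x3 rotation matrix whose columns are the frame's x, y, z axes.
In Python, from workcell import manip gives the robot as it stands. The module is installed in compiled form; this text tells all that it offers.
- The arm moves only by the tool servo_tool, never from a script. Its argument "deltas" is a list of rows, each a list of 2 entries, a list of its own where there are three numbers: the shift along the tool's x, y, z in units of 0.08 m (1.0 is 0.08 m), then the turn about the tool's z in units of 90 degrees (1.0 is 90 degrees). In form: [[[dx, dy, dz], yaw], ...]. A call has 1 to 10 rows; each row shifts and turns the commanded pose from where the row before left it, along the tool's axes as they then stand; what a row does not reach is not made up. A row lasts 1/12 s, in which the tool goes at most 41.7 mm and 7.16 degrees, less where a joint would pass 70% of its speed; a pose out of reach is approached as far as the arm can. A call with a number of a shift or a turn outside -1 to 1 is refused whole. A call with a gripper value outside its range is refused whole. "jaw" is the opening, from -1 (shut) to 1 (fully open), set as the call begins (left out, the last holds). The fingers move at their own pace and stop on an object; "squeeze" is the grip in N (left out, the last holds). Time passes only in rows, so rows that do not move let the fingers close. It gives the time, the measured TCP pose, the force, the opening and the grip force at its end, in the units of the state.
- manip.state(): the state, without advancing time (a new reading comes with each control period).
- manip.read_camera(name): name is "side" or "top"; returns the picture (400x640x3 uint8, blue, green, red); there is no depth.
- manip.calibration(name): a dict with "K" (3x3 intrinsics, pixels), "k1" (the pictures are not rectified: a ray, as slopes to the right and down, at radius r is drawn at 1 + k1 r^2 times it, then the intrinsics apply), "R" (3x3) and "t" (3): a world point X has camera coordinates R X + t. Camera axes: x right, y down, z forward; pixel columns grow to the right and rows downward; lengths in m; the calibration is good to about 2 mm. A picture is of the moment at which its call begins. calibration takes no time and is no camera call.
- manip.finish_job(): hands the job in; it is judged then, once.
The state is a dict: "clock": time; "qpos": joint angles; "joint_vel": joint speeds; "joint_torque": joint torques, N m; "ee_pos": TCP position; "orientation": TCP orientation; "force": force on the tool from outside, world axes, zero at the start; "moment": the same for the moment, N m; "gripper_width": finger opening in m; "grasp_force": force on a finger pad.
Only numpy, scipy, OpenCV 4.12 (cv2) and the standard library are available. Lean on these libraries where they do the work, as an engineer would, in place of code of your own. Each camera call takes 0.05 s, during which the arm holds its last target. There are 200 camera calls.

## Working session

There is one attempt and no reset: what is moved stays moved. The work goes in short steps, Python scripts to look and compute and a tool call to move; the robot and the scene stay as the last step left them, time stands still between calls to the robot, and variables do not carry over. Pictures are saved under pics/ and viewed, at most 14 in all, crops included, and the job is handed in when it is done.

Besides the shell and the picture viewer there is one more tool, called after "Emit:" in YAML: its name, and indented under it one key for each argument. servo_tool: Moves the arm, as the interface text tells. Shifts and turns lie within -1 to 1; 1 stands for 0.08 m of shift or 90 degrees of turn. Its arguments: {"type":"object","properties":{"deltas":{"type":"array","items":{"type":"array"}},"jaw":{"type":"number"},"squeeze":{"type":"number"}},"required":["deltas"]}

```bash
mkdir -p pics; python3 - <<'E'
from workcell import manip
import cv2
s=manip.state();print(s)
for n in("side","top"):
    cv2.imwrite(f"pics/{n}0.png",manip.read_camera(n)); print(manip.calibration(n))
E
```

```text
{'clock': 0.0, 'qpos': array([-7.12187568e+01,  1.58469569e+01,  8.62957184e+01,  7.63445758e-04,
        7.79652051e+01, -6.93319707e+00]), 'joint_vel': array([-0.03642233, -0.082209  , -0.10355274,  0.00136366,  0.00818621,
        0.0418816 ]), 'joint_torque': array([-2.30134729e-04, -4.16784775e+01, -2.45805395e+01, -1.40916791e-04,
        1.09540526e-02, -2.35775879e-06]), 'ee_pos': array([ 0.24930095, -0.51753101,  0.23044291]), 'orientation': array([[ 9.00968979e-01,  4.33883101e-01, -5.93861936e-04],
       [ 4.33883441e-01, -9.00967240e-01,  1.78680865e-03],
       [ 2.40215931e-04, -1.86752603e-03, -9.99998227e-01]]), 'force': array([0.02383947, 0.06205401, 0.1748905 ]), 'moment': array([-0.00139648, -0.01971727,  0.04541928]), 'grasp_force': 0.0, 'gripper_width': 0.08517547583784581}
{'K': array([[495.06867555,   0.        , 326.00547661],
       [  0.        , 495.06867555, 184.74151434],
       [  0.        ,   0.        ,   1.        ]]), 'k1': 0.05216483283367402, 'R': array([[ 0.9786212 , -0.20566245,  0.00187248],
       [-0.10189874, -0.49274162, -0.86418883],
       [ 0.17865385,  0.84552271, -0.50316414]]), 't': array([-0.48128811,  0.16006134,  1.3326316 ])}
{'K': array([[402.70339879,   0.        , 319.91558968],
       [  0.        , 402.70339879, 195.47711527],
       [  0.        ,   0.        ,   1.        ]]), 'k1': 0.02038968907474005, 'R': array([[-0.02063538, -0.99974727,  0.00892071],
       [-0.99294016,  0.01945079, -0.11701074],
       [ 0.11680766, -0.01127229, -0.99309058]]), 't': array([-0.01251309,  0.49278547,  1.26354576])}
```

View pics/side0.png

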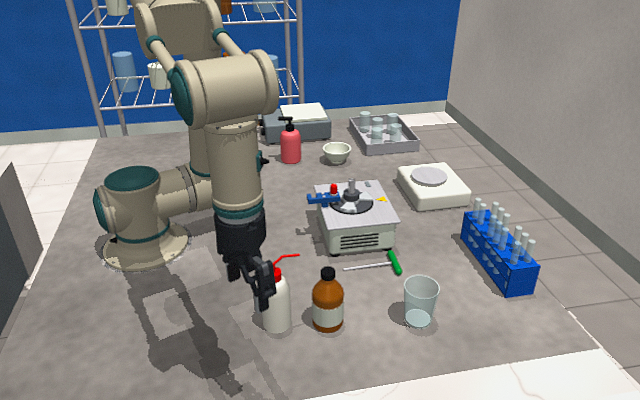

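View pics/top0.png

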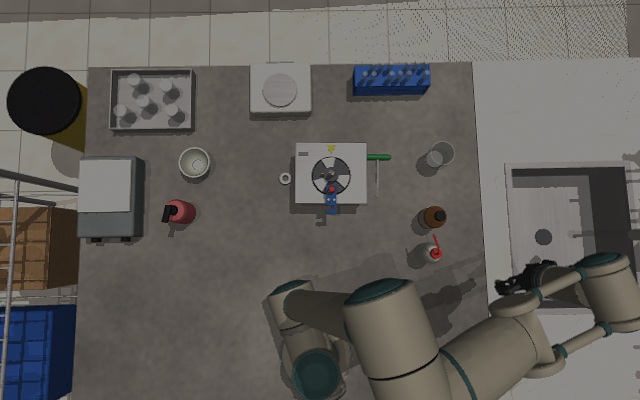

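The side view shows the washer near (355,205) with the red knob at about (333,189). In the top view it is near (331,175), with the yellow mark above it (world +x), the bracket below it, and the gripper clear at the right.

```bash
cat > h.py <<'E'
from workcell import manip
import cv2, numpy as np
C={n:manip.calibration(n) for n in("side","top")}
def ray(n,p):
    c=C[n];d=cv2.undistortPoints(np.array([[p]],float),c["K"],np.array([c["k1"],0,0,0]))[0,0]
    o=-c["R"].T@c["t"];v=c["R"].T@np.array([d[0],d[1],1]);return o,v/np.linalg.norm(v)
def plane(n,p,z):
    o,v=ray(n,p);return o+v*(z-o[2])/v[2]
def proj(n,X):
    c=C[n];X=np.atleast_2d(np.array(X,float))
    return cv2.projectPoints(X,cv2.Rodrigues(c["R"])[0],c["t"],c["K"],np.array([c["k1"],0,0,0]))[0][:,0]
def tri(a,b):
    (o1,v1),(o2,v2)=ray("side",a),ray("top",b)
    s=np.linalg.lstsq(np.c_[v1,-v2],o2-o1,rcond=None)[0]
    p,q=o1+s[0]*v1,o2+s[1]*v2;return (p+q)/2,np.linalg.norm(p-q)
def masks(im):
    h=cv2.cvtColor(im,cv2.COLOR_BGR2HSV);H,S,V=cv2.split(h)
    return dict(red=((H<6)|(H>174))&(S>150)&(V>90),yel=(H>22)&(H<34)&(S>150)&(V>120),blue=(H>102)&(H<122)&(S>150)&(V>60),brass=(H>12)&(H<26)&(S>90)&(V>60))
def blobs(im,box):
    x0,y0,x1,y1=box;r={}
    for k,m in masks(im).items():
        n,l,s,c=cv2.connectedComponentsWithStats(m[y0:y1,x0:x1].astype(np.uint8))
        r[k]=[(s[i,4],*np.round(c[i]+[x0,y0],1),*(s[i,:4]+[x0,y0,0,0])) for i in range(1,n) if s[i,4]>3]
    return r
def crop(im,box,f,name):
    x0,y0,x1,y1=box;cv2.imwrite(name,cv2.resize(im[y0:y1,x0:x1],None,fx=f,fy=f,interpolation=cv2.INTER_CUBIC))
E
python3 - <<'E'
from h import *
S=cv2.imread("pics/side0.png");T=cv2.imread("pics/top0.png")
bs,bt=(300,165,410,270),(285,130,395,225)
for n,i,b in(("s",S,bs),("t",T,bt)):
    for k,v in blobs(i,b).items():print(n,k,[tuple(map(float,a)) for a in v])
a=cv2.resize(S[165:255,300:410],None,fx=7,fy=6.6,interpolation=cv2.INTER_CUBIC)[:590]
cv2.imwrite("pics/s1.png",a); crop(T,(285,135,385,220),7,"pics/t1.png")
E
```

```text
s red [(58.0, 333.4, 188.5, 331.0, 184.0, 6.0, 10.0)]
s yel [(25.0, 381.8, 198.6, 376.0, 197.0, 11.0, 4.0)]
s blue [(254.0, 322.8, 198.9, 307.0, 193.0, 33.0, 14.0)]
s brass [(4.0, 379.5, 197.5, 378.0, 197.0, 4.0, 2.0)]
t red [(27.0, 331.3, 188.4, 329.0, 186.0, 6.0, 6.0)]
t yel [(35.0, 330.8, 147.3, 327.0, 145.0, 8.0, 8.0)]
t blue [(139.0, 331.2, 201.5, 327.0, 186.0, 10.0, 28.0)]
t brass [(4.0, 322.0, 172.8, 321.0, 172.0, 3.0, 2.0)]
```

View pics/s1.png

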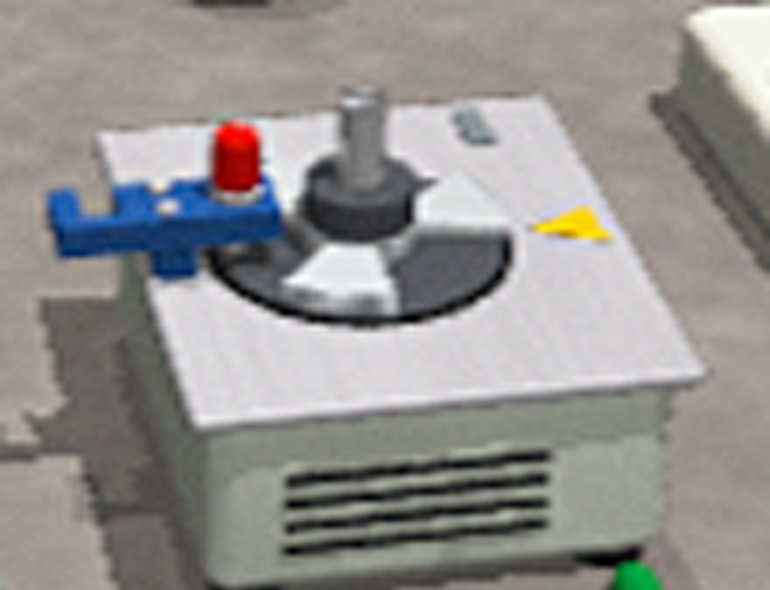

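View pics/t1.png

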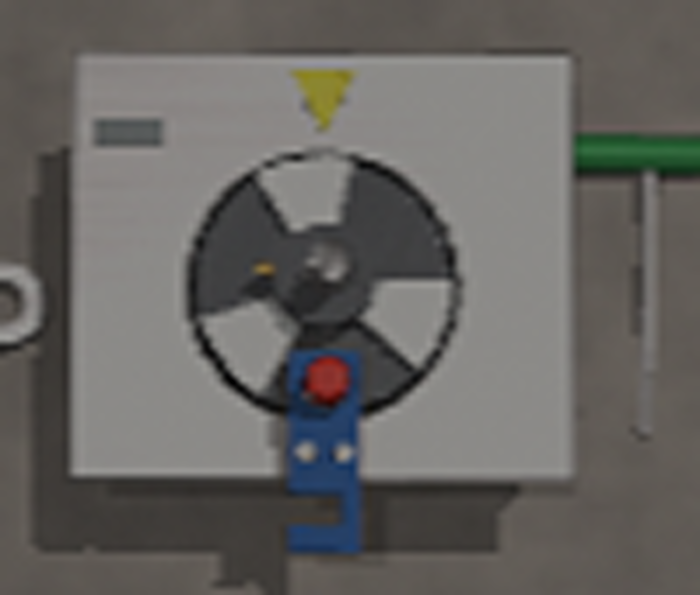

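The side crop shows the pin in its bore, the notch opening away from the camera, and the spindle above the collar. In the top crop the deck corners are at about (77,53), (573,57), (574,477) and (70,478), and the brass screw at (263,268) points left, i.e. world +y.

```bash
python3 - <<'E'
from h import *
f=lambda x,y:(285+(x+.5)/7-.5,135+(y+.5)/7-.5)
g=lambda x,y:(300+(x+.5)/7-.5,165+(y+.5)/6.6-.5)
c=np.array([plane("top",f(*p),.1) for p in((77,53),(573,57),(574,477),(70,478))])[:,:2];print(c.round(4))
s=np.array([plane("side",g(*p),.1) for p in((98,132),(545,97),(705,378),(200,430))])[:,:2];print("side corners",s.round(4))
for n,q in(("top",c),):
    # order +x+y, +x-y, -x-y, -x+y ; washer coords
    W=np.array([[.105,.11],[.105,-.11],[-.085,-.11],[-.085,.11]])
    M,_=cv2.estimateAffinePartial2D(W,q);print(M, np.degrees(np.arctan2(M[1,0],M[0,0])))
W=np.array([[-.085,.11],[.105,.11],[.105,-.11],[-.085,-.11]]);M,_=cv2.estimateAffinePartial2D(W,s);print("side",M,np.degrees(np.arctan2(M[1,0],M[0,0])))
print("yel",plane("top",(330.8,147.3),.1),plane("side",(381.6,198.4),.1))
print("knob",tri((333.4,188.5),(331.3,188.4)),plane("top",(331.3,188.4),.156))
print("disc",plane("top",f(324,284),.1))
print("spin top",tri(g(361,95),f(327,262)),plane("top",f(329,261),.17),plane("side",g(360,95),.17))
print("screw",plane("top",(322,172.8),.124))
E
```

```text
[[ 0.6508  0.0499]
 [ 0.6449 -0.1683]
 [ 0.4593 -0.1624]
 [ 0.4631  0.0555]]
side corners [[ 0.4667  0.0539]
 [ 0.654   0.0464]
 [ 0.6465 -0.1742]
 [ 0.4611 -0.1708]]Traceback (most recent call last):
  File "<stdin>", line 9, in <module>
cv2.error: OpenCV(4.12.0) /io/opencv/modules/calib3d/src/ptsetreg.cpp:1108: error: (-215:Assertion failed) count >= 0 && to.checkVector(2) == count in function 'estimateAffinePartial2D'
```

```bash
python3 - <<'E'
from h import *
f=lambda x,y:(285+(x+.5)/7-.5,135+(y+.5)/7-.5)
g=lambda x,y:(300+(x+.5)/7-.5,165+(y+.5)/6.6-.5)
W=np.array([[.105,.11],[.105,-.11],[-.085,-.11],[-.085,.11]])
def fit(q):
    a=W-W.mean(0);b=q-q.mean(0);th=np.arctan2((a[:,0]*b[:,1]-a[:,1]*b[:,0]).sum(),(a*b).sum())
    R=np.array([[np.cos(th),-np.sin(th)],[np.sin(th),np.cos(th)]]);return q.mean(0)-R@W.mean(0),np.degrees(th)
print("top",fit(np.array([plane("top",f(*p),.1) for p in((77,53),(573,57),(574,477),(70,478))])[:,:2]))
print("side",fit(np.array([plane("side",g(*p),.1) for p in((545,97),(705,378),(200,430),(98,132))])[:,:2]))
print("yel",plane("top",(330.8,147.3),.1),plane("side",(381.6,198.4),.1))
print("knob",tri((333.4,188.5),(331.3,188.4)),plane("top",(331.3,188.4),.156))
print("disc",plane("top",f(324,284),.113))
print("spin top",tri(g(361,95),f(327,262)),plane("top",f(329,261),.17),plane("side",g(360,95),.17))
print("screw",plane("top",(322,172.8),.124))
E
```

```text
top (array([ 0.54451773, -0.05607844]), np.float64(-1.480423477911747))
side (array([ 0.54706027, -0.06087458]), np.float64(-1.6767743561979755))
yel [ 0.6325743  -0.05816111  0.1       ] [ 0.63411842 -0.05706783  0.1       ]
knob (array([ 0.49934572, -0.05487479,  0.14609953]), np.float64(0.0010201260379457758)) [ 0.49750045 -0.05440148  0.156     ]
disc [ 0.54368689 -0.05576052  0.113     ]
spin top (array([ 0.54523704, -0.0552796 ,  0.16956087]), np.float64(0.003889402975934218)) [ 0.54361127 -0.05576701  0.17      ] [ 0.54671514 -0.05567454  0.17      ]
screw [ 0.54943782 -0.02898836  0.124     ]
```

Emit:
servo_tool:
  deltas:
    - [[0,0,-0.28],0.0755]
    - [[0,0,-0.28],0.0755]
    - [[0,0,-0.28],0.0755]
    - [[0,0,-0.28],0.0755]
    - [[0.22,-0.41,0],0]
    - [[0.22,-0.41,0],0]
    - [[0.22,-0.41,0],0]
    - [[0.22,-0.41,0],0]
    - [[0.22,-0.41,0],0]
    - [[0.22,-0.41,0],0]
  jaw: 1
  squeeze: 60

```text
clock: 0.93
ee_pos: [0.3604, -0.3222, 0.3206]
orientation: [[1.0, -0.026, -0.0], [-0.026, -1.0, 0.001], [-0.0, -0.001, -1.0]]
force: [-0.1, -0.6, 0.7]
gripper_width: 0.0854
grasp_force: 0.0
```

Emit:
servo_tool:
  deltas:
    - [[0.22,-0.41,0],0]
    - [[0.22,-0.41,0],0]
    - [[0.22,-0.41,0],0]
    - [[0,0,0],0]
    - [[0,0,0],0]

```text
clock: 1.35
ee_pos: [0.4159, -0.2253, 0.3207]
orientation: [[1.0, -0.021, -0.0], [-0.021, -1.0, 0.0], [-0.0, -0.0, -1.0]]
force: [-0.5, 0.7, 0.6]
gripper_width: 0.0853
grasp_force: 0.0
```

```bash
cat >> h.py <<'E'
AX=np.array([.546,-.056]);YAW=-1.5
def wpt(x,y):
    a=np.radians(YAW);return AX+np.array([np.cos(a)*x-np.sin(a)*y,np.sin(a)*x+np.cos(a)*y])
def go(x,y,z,yaw=None,world=False):
    "units for a move to washer x,y, world z (tool axes as now), and turn for tool-x yaw in washer"
    s=manip.state();O=s["orientation"];t=np.r_[(x,y) if world else wpt(x,y),z]
    cy=np.degrees(np.arctan2(O[1,0],O[0,0]))-YAW
    print("clock",round(s["clock"],2),"ee",s["ee_pos"].round(4),"washer yaw",round(cy,2),"w",round(s["gripper_width"],4),"gf",round(s["grasp_force"],1),"F",s["force"].round(1),"M",s["moment"].round(2))
    print("units",(O.T@(t-s["ee_pos"])/.08).round(3),"turn",None if yaw is None else round(-(yaw-cy)/90,3))
E
python3 - <<'E'
from h import *
go(-.048,0,.134,0)
E
```

```text
clock 1.35 ee [ 0.4159 -0.2253  0.3207] washer yaw 0.28 w 0.0853 gf 0.0 F [-0.5  0.7  0.6] M [-0.04 -0.    0.01]
units [ 0.982 -2.153  2.333] turn 0.003
```

Emit:
servo_tool:
  deltas:
    - [[0.163,-0.359,0.1],0.003]
    - [[0.163,-0.359,0.1],0]
    - [[0.163,-0.359,0.1],0]
    - [[0.163,-0.359,0.1],0]
    - [[0.163,-0.359,0.1],0]
    - [[0.163,-0.359,0.1],0]
    - [[0,0,0.3],0]
    - [[0,0,0.3],0]
    - [[0,0,0.3],0]
    - [[0,0,0],0]

```text
clock: 2.18
ee_pos: [0.4952, -0.0575, 0.1962]
orientation: [[0.999, -0.031, -0.01], [-0.031, -1.0, 0.002], [-0.01, -0.001, -1.0]]
force: [-0.7, 0.4, -0.4]
gripper_width: 0.0847
grasp_force: 0.0
```

```bash
python3 - <<'E'
from h import *
go(-.048,0,.134,0)
S=manip.read_camera("side");T=manip.read_camera("top")
a=cv2.resize(S[150:230,290:400],None,fx=4,fy=4);b=cv2.resize(T[135:215,275:385],None,fx=4,fy=4)
cv2.imwrite("pics/p2.png",np.hstack([a,b])[:, :800])
E
```

```text
clock 2.18 ee [ 0.4952 -0.0575  0.1962] washer yaw -0.3 w 0.0847 gf 0.0 F [-0.7  0.4 -0.4] M [ 0.04  0.05 -0.01]
units [ 0.042 -0.035  0.777] turn -0.003
```

View pics/p2.png

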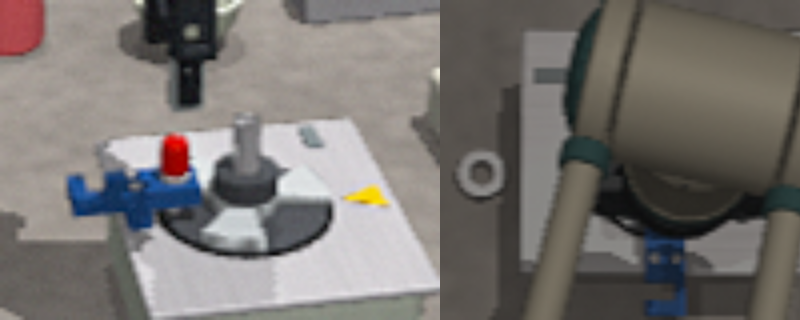

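The side half shows a dark finger ending at about (337,175) full-frame, above the knob. In the top half the arm covers the spindle. I'll check the finger pixel against the projection.

```bash
python3 - <<'E'
from h import *
print(proj("side",[[.495,-.1,.209],[.495,-.015,.209],[.495,-.0575,.196],[.498,-.055,.159]]))
S=manip.read_camera("side");crop(S,(270,110,400,230),5,"pics/p3.png")
go(-.048,0,.134,0)
E
```

```text
[[335.69006934 176.00866964]
 [328.51515845 160.57696679]
 [331.96054558 172.52707537]
 [332.76184155 184.36327125]]
clock 2.33 ee [ 0.4993 -0.0583  0.2017] washer yaw -0.32 w 0.0854 gf 0.0 F [ 0.5 -0.1  0.9] M [ 0.01 -0.04 -0.01]
units [-0.018 -0.045  0.846] turn -0.004
```

View pics/p3.png

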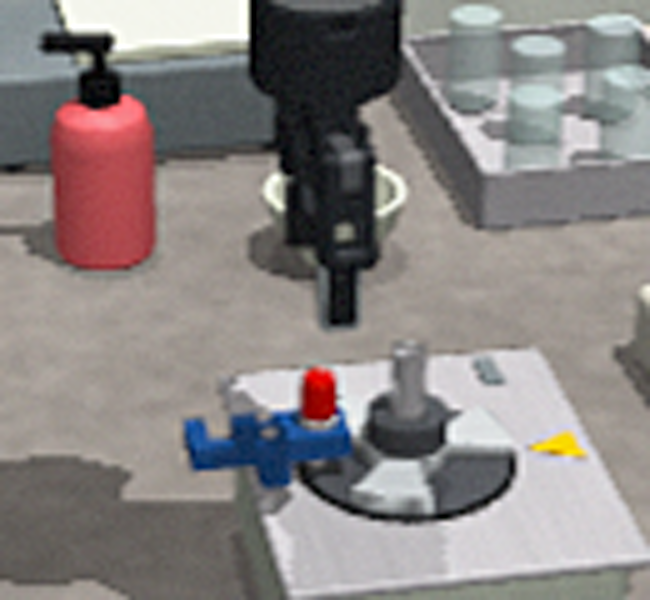

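The finger end at about (338,176) full-frame matches the projection, so the gripper straddles the knob as planned. Next it goes down and closes.

Emit:
servo_tool:
  deltas:
    - [[-0.01,-0.02,0.21],0]
    - [[-0.01,-0.02,0.21],0]
    - [[0,0,0.21],0]
    - [[0,0,0.2],0]
    - [[0,0,0],0]
    - [[0,0,0],0]

```text
clock: 2.83
ee_pos: [0.4979, -0.0546, 0.1356]
orientation: [[1.0, -0.031, 0.001], [-0.031, -1.0, -0.001], [0.001, 0.0, -1.0]]
force: [-0.5, 0.1, -0.5]
gripper_width: 0.0855
grasp_force: 0.0
```

Emit:
servo_tool:
  deltas:
    - [[0,0,0],0]
    - [[0,0,0],0]
    - [[0,0,0],0]
    - [[0,0,0],0]
    - [[0,0,0],0]
    - [[0,0,0],0]
    - [[0,0,0],0]
    - [[0,0,0],0]
  jaw: -1

```text
clock: 3.5
ee_pos: [0.4974, -0.0539, 0.1351]
orientation: [[1.0, -0.03, 0.001], [-0.03, -1.0, -0.0], [0.001, 0.0, -1.0]]
force: [-0.4, -0.7, 6.1]
gripper_width: 0.0173
grasp_force: 58.6
```

Emit:
servo_tool:
  deltas:
    - [[0,0,-0.1],0]
    - [[0,0,-0.15],0]
    - [[0,0,-0.15],0]
    - [[0,0,-0.1],0]
    - [[0,0,0],0]
    - [[0,0,0],0]

```text
clock: 4.0
ee_pos: [0.4973, -0.0538, 0.1747]
orientation: [[1.0, -0.03, 0.001], [-0.03, -1.0, -0.0], [0.001, 0.0, -1.0]]
force: [0.8, -0.1, -1.6]
gripper_width: 0.0173
grasp_force: 58.8
```

```bash
python3 - <<'E'
from h import *
S=manip.read_camera("side");crop(S,(290,150,390,230),7,"pics/p4.png")
go(-.1,.001,.178,0)
E
```

```text
clock 4.05 ee [ 0.4968 -0.0538  0.1741] washer yaw -0.24 w 0.0176 gf 58.8 F [ 1.  -0.3  0.1] M [0.04 0.06 0.04]
units [-0.635  0.002 -0.048] turn -0.003
```

View pics/p4.png

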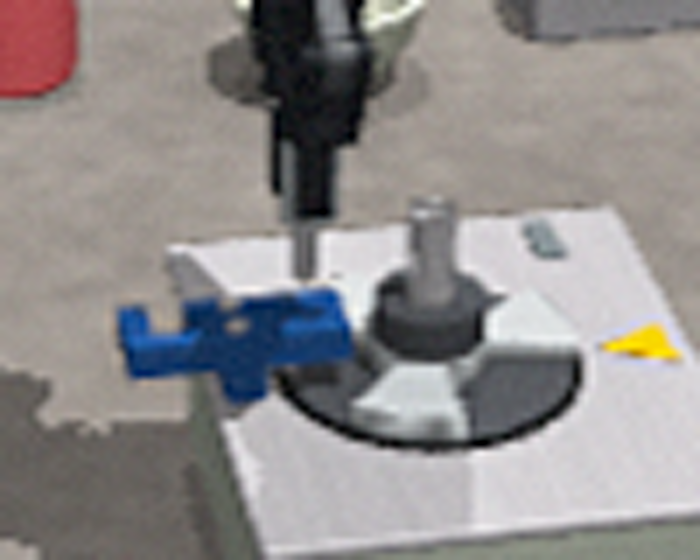

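The pin is clear of its bore and held by the fingers, with the shank bottom at crop (305,275) above the bracket. Next I move 52 mm back to the notch.

Emit:
servo_tool:
  deltas:
    - [[-0.16,-0.002,0],0]
    - [[-0.16,-0.002,0],0]
    - [[-0.16,-0.002,0],0]
    - [[-0.162,-0.002,0],0]
    - [[0,0,0],0]
    - [[0,0,0],0]
    - [[0,0,0],0]

```text
clock: 4.63
ee_pos: [0.4463, -0.0518, 0.1749]
orientation: [[1.0, -0.031, 0.002], [-0.031, -1.0, -0.0], [0.002, 0.0, -1.0]]
force: [-0.6, 0.9, -0.4]
gripper_width: 0.0175
grasp_force: 58.8
```

```bash
python3 - <<'E'
from h import *
S=manip.read_camera("side");crop(S,(290,150,390,230),7,"pics/p5.png")
go(-.1,.001,.137,0)
E
```

```text
clock 4.68 ee [ 0.4465 -0.0519  0.1748] washer yaw -0.25 w 0.018 gf 58.8 F [-0.  -0.  -0.7] M [-0.02 -0.01 -0.03]
units [-0.007  0.006  0.473] turn -0.003
```

View pics/p5.png

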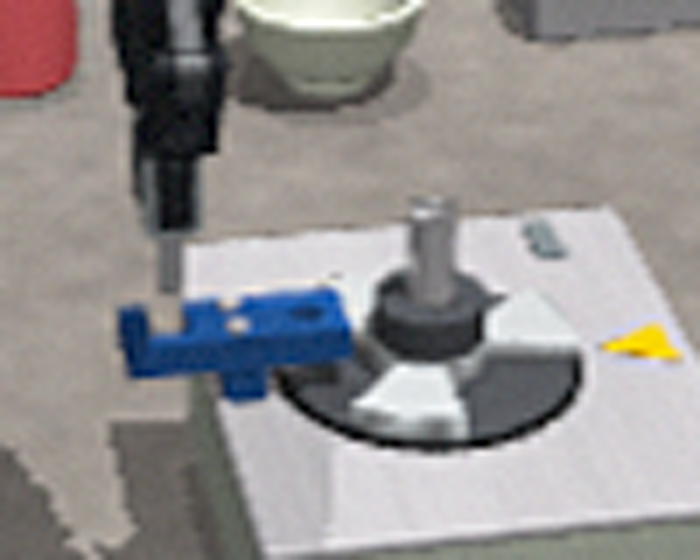

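The pin hangs over the notch (shank at crop x≈170, notch about 148–185). I'm lowering it now.

Emit:
servo_tool:
  deltas:
    - [[-0.01,0,0.12],0]
    - [[0,0,0.12],0]
    - [[0,0,0.1],0]
    - [[0,0,0.08],0]
    - [[0,0,0.06],0]
    - [[0,0,0],0]
    - [[0,0,0],0]

```text
clock: 5.27
ee_pos: [0.4451, -0.0516, 0.1356]
orientation: [[1.0, -0.03, -0.001], [-0.03, -1.0, 0.0], [-0.001, -0.0, -1.0]]
force: [-0.3, -0.4, -0.8]
gripper_width: 0.0176
grasp_force: 58.8
```

Emit:
servo_tool:
  deltas:
    - [[0,0,0.008],0]
    - [[0,0,0],0]

```text
clock: 5.43
ee_pos: [0.4452, -0.0517, 0.1353]
orientation: [[1.0, -0.03, 0.0], [-0.03, -1.0, -0.0], [0.0, 0.0, -1.0]]
force: [0.0, -0.2, -0.5]
gripper_width: 0.0176
grasp_force: 58.8
```

Emit:
servo_tool:
  deltas:
    - [[0,0,0],0]
    - [[0,0,0],0]
    - [[0,0,0],0]
    - [[0,0,0],0]
    - [[0,0,0],0]
  jaw: 0.2

```text
clock: 5.85
ee_pos: [0.4451, -0.0517, 0.1355]
orientation: [[1.0, -0.03, 0.0], [-0.03, -1.0, -0.0], [0.0, 0.0, -1.0]]
force: [0.2, -0.2, -0.4]
gripper_width: 0.0516
grasp_force: 0.0
```

Emit:
servo_tool:
  deltas:
    - [[0,0,-0.25],0]
    - [[0,0,-0.25],0]
    - [[0,0,-0.25],0]
    - [[0,0,-0.25],0]
    - [[0,0,-0.25],0]
    - [[0,0,0],0]

```text
clock: 6.35
ee_pos: [0.4475, -0.0523, 0.2393]
orientation: [[1.0, -0.03, 0.008], [-0.03, -1.0, -0.002], [0.008, 0.002, -1.0]]
force: [0.1, 1.1, 1.2]
gripper_width: 0.0511
grasp_force: 0.0
```

```bash
python3 - <<'E'
from h import *
S=manip.read_camera("side");crop(S,(290,150,390,230),7,"pics/p6.png")
for k,v in blobs(S,(290,150,390,230)).items():print(k,[tuple(map(float,a)) for a in v])
go(0,0,.20,-90)
p=wpt(-.1,0);print(proj("side",[[*p,.1465],[*wpt(-.048,0),.1465]]))
E
```

```text
red [(49.0, 296.1, 157.4, 290.0, 150.0, 10.0, 14.0), (4.0, 290.5, 158.0, 290.0, 157.0, 2.0, 3.0), (60.0, 313.5, 190.2, 311.0, 185.0, 6.0, 11.0)]
yel [(25.0, 381.8, 198.6, 376.0, 197.0, 11.0, 4.0)]
blue [(279.0, 324.4, 198.4, 307.0, 192.0, 33.0, 15.0)]
brass [(4.0, 379.5, 197.5, 378.0, 197.0, 4.0, 2.0), (5.0, 381.0, 199.8, 379.0, 199.0, 5.0, 2.0)]
clock 6.4 ee [ 0.4464 -0.052   0.2373] washer yaw -0.23 w 0.0514 gf 0.0 F [ 0.2  0.1 -0.8] M [ 0.02 -0.03  0.08]
units [1.243 0.012 0.473] turn 0.997
[[313.16902124 190.21921926]
 [332.70522646 188.42521243]]
```

View pics/p6.png

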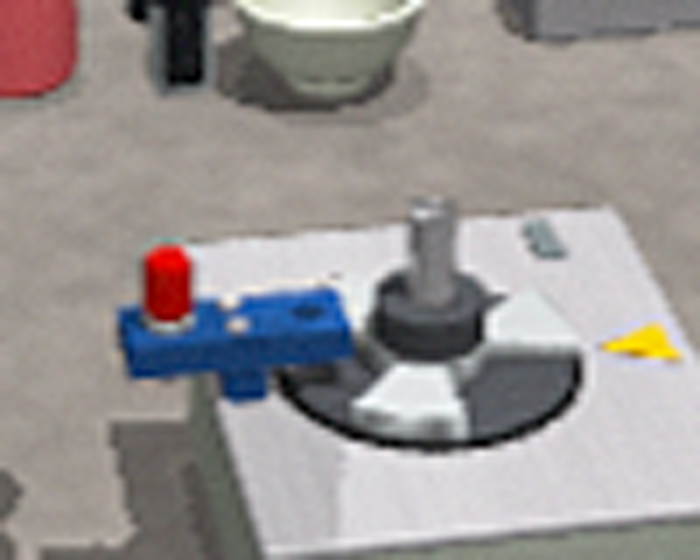

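The pin now stands upright in the notch, knob at full-frame (313.5,190.2) against a predicted (313.2,190.2). The spindle is next.

Emit:
servo_tool:
  deltas:
    - [[0.31,0,0],0]
    - [[0.31,0,0],0]
    - [[0.31,0,0],0]
    - [[0.31,0,0],0]
    - [[0,0,0],-0.075]
    - [[0,0,0],-0.075]
    - [[0,0,0],-0.075]
    - [[0,0,0],-0.075]
    - [[0,0,0],-0.075]
    - [[0,0,0],-0.075]

```text
clock: 7.23
ee_pos: [0.5434, -0.0544, 0.2337]
orientation: [[0.776, 0.631, -0.003], [0.631, -0.776, 0.001], [-0.002, -0.002, -1.0]]
force: [0.3, 0.5, 0.6]
gripper_width: 0.0511
grasp_force: 0.0
```

Emit:
servo_tool:
  deltas:
    - [[0,0,0],-0.075]
    - [[0,0,0],-0.075]
    - [[0,0,0],-0.075]
    - [[0,0,0],-0.075]
    - [[0,0,0],-0.075]
    - [[0,0,0],-0.075]
    - [[0,0,0],-0.075]
    - [[0,0,0],-0.075]
    - [[0,0,0],-0.075]
    - [[0,0,0],-0.075]

```text
clock: 8.07
ee_pos: [0.5434, -0.0545, 0.2337]
orientation: [[-0.286, 0.958, -0.003], [0.958, 0.286, 0.001], [0.001, -0.003, -1.0]]
force: [0.2, 0.3, 0.5]
gripper_width: 0.0513
grasp_force: 0.0
```

Emit:
servo_tool:
  deltas:
    - [[0,0,0],-0.075]
    - [[0,0,0],-0.075]
    - [[0,0,0],-0.075]
    - [[0,0,0],-0.075]
    - [[0,0,0],-0.075]
    - [[0,0,0],-0.075]
    - [[0,0,0],-0.075]
    - [[0,0,0],0]
    - [[0,0,0],0]

```text
clock: 8.82
ee_pos: [0.5436, -0.0545, 0.2342]
orientation: [[-0.894, 0.449, -0.002], [0.449, 0.894, 0.0], [0.002, -0.001, -1.0]]
force: [-0.1, 0.7, -0.1]
gripper_width: 0.0512
grasp_force: 0.0
```

```bash
sed -i 's/AX=np.array(.*);Y/AX=np.array([.546,-.0556]);Y/' h.py; python3 - <<'E'
from h import *
go(0,0,.142,155)
E
```

```text
clock 8.82 ee [ 0.5436 -0.0545  0.2342] washer yaw 154.84 w 0.0512 gf 0.0 F [-0.1  0.7 -0.1] M [-0.01 -0.01  0.02]
units [-0.035  0.002  1.153] turn -0.002
```

Emit:
servo_tool:
  deltas:
    - [[-0.035,0,0.2],0]
    - [[0,0,0.25],0]
    - [[0,0,0.25],0]
    - [[0,0,0.25],0]
    - [[0,0,0.22],0]
    - [[0,0,0],0]
    - [[0,0,0],0]

```text
clock: 9.4
ee_pos: [0.5459, -0.0557, 0.1408]
orientation: [[-0.894, 0.447, -0.003], [0.447, 0.894, 0.001], [0.003, -0.001, -1.0]]
force: [1.4, -0.2, -0.3]
gripper_width: 0.0512
grasp_force: 0.0
```

Emit:
servo_tool:
  deltas:
    - [[0,0,0],0]
    - [[0,0,0],0]
    - [[0,0,0],0]
    - [[0,0,0],0]
    - [[0,0,0],0]
    - [[0,0,0],0]
    - [[0,0,0],0]
  jaw: -1
  squeeze: 40

```text
clock: 9.98
ee_pos: [0.5468, -0.0578, 0.1433]
orientation: [[-0.895, 0.446, 0.001], [0.446, 0.895, -0.004], [-0.003, -0.003, -1.0]]
force: [-1.2, -4.4, 3.8]
gripper_width: 0.0135
grasp_force: 39.2
```

```bash
python3 - <<'E'
from h import *
go(0,0,.142,155)
print(manip.read_camera("top").shape)
go(0,0,.142,155)
E
```

```text
clock 9.98 ee [ 0.5468 -0.0578  0.1433] washer yaw 155.04 w 0.0135 gf 39.2 F [-1.2 -4.4  3.8] M [-0.68  0.35  0.06]
units [0.021 0.02  0.017] turn 0.0
(400, 640, 3)
clock 10.03 ee [ 0.5468 -0.0578  0.1434] washer yaw 155.04 w 0.0143 gf 39.2 F [-2.1 -4.7  3.3] M [-0.68  0.36  0.12]
units [0.021 0.02  0.017] turn 0.0
```

Emit:
servo_tool:
  deltas:
    - [[0,0,0],0.036]
    - [[0,0,0],0.036]
    - [[0,0,0],0]
    - [[0,0,0],0]
    - [[0,0,0],0]
  squeeze: 70

```text
clock: 10.45
ee_pos: [0.5466, -0.0578, 0.1434]
orientation: [[-0.839, 0.544, 0.001], [0.544, 0.839, -0.004], [-0.003, -0.003, -1.0]]
force: [-2.6, -5.3, 3.2]
gripper_width: 0.0135
grasp_force: 68.2
```

```bash
python3 - <<'E'
from h import *
go(0,0,.142,90)
S=manip.read_camera("side");crop(S,(290,150,400,230),7,"pics/p7.png")
print([tuple(map(float,a)) for a in blobs(S,(330,180,380,225))["brass"]])
E
```

```text
clock 10.45 ee [ 0.5466 -0.0578  0.1434] washer yaw 148.54 w 0.0135 gf 68.2 F [-2.6 -5.3  3.2] M [-0.73  0.42 -0.03]
units [0.021 0.019 0.018] turn 0.65
[]
```

View pics/p7.png

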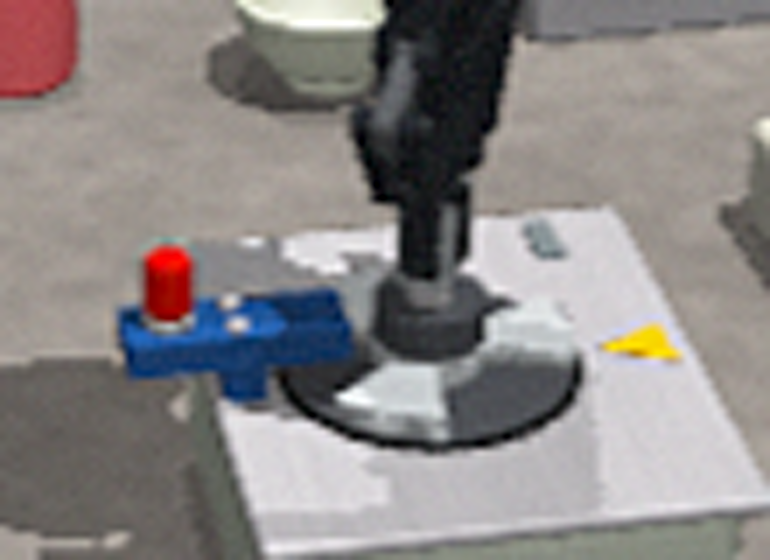

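The picture shows the fingers on the spindle, and the front dog has moved left (365–465 to 340–445 in the crop), so the spindle follows the gripper. I'll continue the turn.

Emit:
servo_tool:
  deltas:
    - [[0,0,0],0.065]
    - [[0,0,0],0.065]
    - [[0,0,0],0.065]
    - [[0,0,0],0.065]
    - [[0,0,0],0.065]
    - [[0,0,0],0.065]
    - [[0,0,0],0.065]
    - [[0,0,0],0.065]
    - [[0,0,0],0.065]
    - [[0,0,0],0.065]

```text
clock: 11.33
ee_pos: [0.5448, -0.0572, 0.1434]
orientation: [[0.03, 1.0, -0.003], [1.0, -0.03, -0.003], [-0.003, -0.003, -1.0]]
force: [-6.5, -3.8, 7.8]
gripper_width: 0.0133
grasp_force: 69.7
```

Emit:
servo_tool:
  deltas:
    - [[0,0,0],0]
    - [[0,0,0],0]
    - [[0,0,0],0]
    - [[0,0,0],0]

```text
clock: 11.67
ee_pos: [0.5449, -0.0573, 0.1434]
orientation: [[0.025, 1.0, -0.003], [1.0, -0.025, -0.003], [-0.003, -0.003, -1.0]]
force: [-6.4, -3.7, 6.7]
gripper_width: 0.0134
grasp_force: 68.6
```

```bash
python3 - <<'E'
from h import *
go(0,0,.142,90)
S=manip.read_camera("side");a=cv2.resize(S[150:230,290:400],None,fx=7,fy=7,interpolation=cv2.INTER_CUBIC)
cv2.imwrite("pics/p8.png",a)
print([tuple(map(float,a)) for a in blobs(S,(335,175,375,215))["brass"]])
p=proj("side",[[*wpt(.029*np.cos(t),.029*np.sin(t)),.124] for t in np.radians([0,10,20,30,40])]);print(p.round(1))
E
```

```text
clock 11.67 ee [ 0.5449 -0.0573  0.1434] washer yaw 90.04 w 0.0134 gf 68.6 F [-6.4 -3.7  6.7] M [-0.56  1.04 -0.09]
units [0.021 0.014 0.018] turn 0.0
[]
[[360.8 193. ]
 [360.2 192.1]
 [359.3 191.2]
 [358.2 190.4]
 [356.7 189.7]]
```

View pics/p8.png

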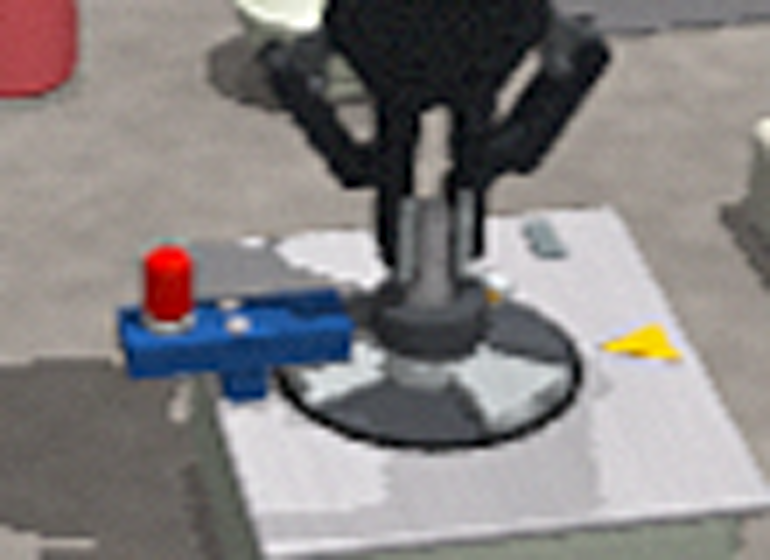

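The brass screw shows at crop (492,295), i.e. full-frame (360,192), about 10–20° anticlockwise of the mark. The gripper's closing line is on the key-side direction. I'll open, turn about 70° in place, and pinch lightly to compare widths, which tests whether the flat was bedded.

Emit:
servo_tool:
  deltas:
    - [[0,0,0],0]
    - [[0,0,0],0]
    - [[0,0,0],0]
    - [[0,0,0],0]
    - [[0,0,0],0]
  jaw: 0.1

```text
clock: 12.13
ee_pos: [0.547, -0.0558, 0.142]
orientation: [[0.026, 1.0, 0.001], [1.0, -0.026, 0.0], [0.0, 0.001, -1.0]]
force: [0.4, -0.4, 0.5]
gripper_width: 0.0472
grasp_force: 0.0
```

Emit:
servo_tool:
  deltas:
    - [[0,0,0],0.078]
    - [[0,0,0],0.078]
    - [[0,0,0],0.078]
    - [[0,0,0],0.078]
    - [[0,0,0],0.078]
    - [[0,0,0],0.078]
    - [[0,0,0],0.078]
    - [[0,0,0],0.078]
    - [[0,0,0],0.078]
    - [[0,0,0],0.078]

```text
clock: 12.97
ee_pos: [0.5469, -0.0558, 0.1418]
orientation: [[0.951, 0.309, 0.0], [0.309, -0.951, 0.0], [0.0, -0.0, -1.0]]
force: [-0.6, 0.2, -0.4]
gripper_width: 0.0471
grasp_force: 0.0
```

Emit:
servo_tool:
  deltas:
    - [[0,0,0],0]
    - [[0,0,0],0]
    - [[0,0,0],0]
    - [[0,0,0],0]
    - [[0,0,0],0]
    - [[0,0,0],0]
  jaw: -1
  squeeze: 40

```text
clock: 13.47
ee_pos: [0.5468, -0.0558, 0.1419]
orientation: [[0.949, 0.315, 0.0], [0.315, -0.949, 0.0], [0.0, 0.0, -1.0]]
force: [0.5, -0.0, 0.8]
gripper_width: 0.0167
grasp_force: 39.3
```

```bash
python3 - <<'E'
from h import *
go(0,0,.142,19.5)
E
```

```text
clock 13.47 ee [ 0.5468 -0.0558  0.1419] washer yaw 19.88 w 0.0167 gf 39.3 F [ 0.5 -0.   0.8] M [0.   0.03 0.01]
units [-0.009 -0.006 -0.001] turn 0.004
```

The width is 16.7 mm here against 13.4 mm before, so the flat was bedded. Now I'll open, lower around the collar and take a look.

Emit:
servo_tool:
  deltas:
    - [[0,0,0],0]
    - [[0,0,0],0]
    - [[0,0,0],0]
    - [[0,0,0],0]
    - [[0,0,0],0]
    - [[0,0,0],0]
  jaw: 0.5

```text
clock: 13.97
ee_pos: [0.5467, -0.0559, 0.1419]
orientation: [[0.949, 0.315, 0.0], [0.315, -0.949, -0.0], [0.0, 0.0, -1.0]]
force: [-0.5, -0.9, 0.4]
gripper_width: 0.0642
grasp_force: 0.0
```

Emit:
servo_tool:
  deltas:
    - [[-0.005,0,0.09],0]
    - [[0,0,0.09],0]
    - [[0,0,0.09],0]
    - [[0,0,0.07],0]
    - [[0,0,0],0]
    - [[0,0,0],0]

```text
clock: 14.47
ee_pos: [0.5459, -0.0559, 0.1139]
orientation: [[0.949, 0.315, -0.001], [0.315, -0.949, 0.0], [-0.001, -0.001, -1.0]]
force: [-0.7, -0.3, 0.2]
gripper_width: 0.064
grasp_force: 0.0
```

Emit:
servo_tool:
  deltas:
    - [[0,0,0],0]
    - [[0,0,0],0]
    - [[0,0,0],0]
    - [[0,0,0],0]
    - [[0,0,0],0]
  jaw: -1

```text
clock: 14.88
ee_pos: [0.5466, -0.0559, 0.1152]
orientation: [[0.949, 0.314, 0.001], [0.314, -0.949, 0.0], [0.001, 0.0, -1.0]]
force: [-0.1, 1.0, 4.2]
gripper_width: 0.0423
grasp_force: 40.6
```

```bash
python3 - <<'E'
from h import *
go(0,0,.114,0)
S=manip.read_camera("side");T=manip.read_camera("top")
for n,i,b in(("side",S,(340,180,372,205)),("top",T,(300,150,360,200))):
    print(n,[tuple(map(float,a)) for a in blobs(i,b)["brass"]],proj(n,[[*wpt(.0255*np.cos(t),.0255*np.sin(t)),.124] for t in np.radians([0,10,20,30])]).round(1).tolist())
crop(S,(300,150,400,225),7,"pics/p9.png")
E
```

```text
clock 14.88 ee [ 0.5466 -0.0559  0.1152] washer yaw 19.83 w 0.0423 gf 40.6 F [-0.1  1.   4.2] M [ 0.21  0.13 -0.06]
units [-0.006 -0.006  0.015] turn 0.22
side [] [[359.6, 193.1], [359.0, 192.3], [358.2, 191.5], [357.2, 190.8]]
top [] [[330.9, 165.4], [329.5, 165.5], [328.0, 165.9], [326.7, 166.5]]
```

View pics/p9.png

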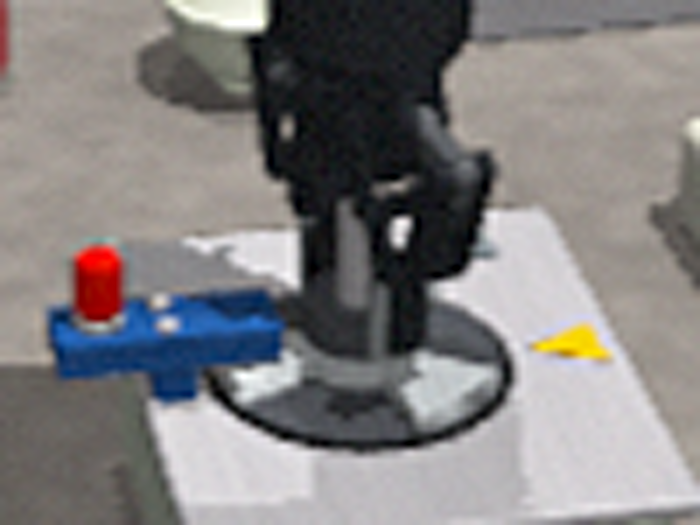

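The fingers hold the collar by its sides and the near finger hides the screw. I'll re-measure the screw from the earlier p8 picture.

```bash
python3 - <<'E'
from h import *
def cen(p,box):
    im=cv2.imread(p);H,S,V=cv2.split(cv2.cvtColor(im,cv2.COLOR_BGR2HSV));m=((H>8)&(H<28)&(S>70)).astype(float)*S
    x0,y0,x1,y1=box;m=m[y0:y1,x0:x1];y,x=np.mgrid[y0:y1,x0:x1];print((m>0).sum());return (x*m).sum()/m.sum(),(y*m).sum()/m.sum()
x,y=cen("pics/p8.png",(470,270,520,320));q=(290+(x+.5)/7-.5,150+(y+.5)/7-.5);print(x,y,q)
w=plane("side",q,.124)[:2]-np.array([.5464,-.056]);print(np.hypot(*w),np.degrees(np.arctan2(w[1],w[0]))-YAW)
x,y=cen("pics/t1.png",(245,255,285,285));q=(285+(x+.5)/7-.5,135+(y+.5)/7-.5);print(x,y)
w=plane("top",q,.124)[:2]-np.array([.545,-.056]);print(np.hypot(*w),np.degrees(np.arctan2(w[1],w[0]))-YAW)
E
```

```text
177
491.7886115084675 296.1437866272899 (np.float64(359.82694450120965), np.float64(191.87768380389855))
0.028057699164359344 13.394724614453846
267
264.7098949038271 268.6775728732897
0.026163224963832513 82.81864904556993
```

Emit:
servo_tool:
  deltas:
    - [[0,0,0],0.04]
    - [[0,0,0],0.04]
    - [[0,0,0],0.04]
    - [[0,0,0],0.035]
    - [[0,0,-0.08],0]
    - [[0,0,-0.1],0]
    - [[0,0,-0.1],0]
    - [[0,0,-0.08],0]
    - [[0,0,0],0]
    - [[0,0,0],0]
  squeeze: 50

```text
clock: 15.82
ee_pos: [0.5466, -0.056, 0.144]
orientation: [[0.997, 0.077, 0.001], [0.077, -0.997, -0.0], [0.001, 0.0, -1.0]]
force: [1.8, 0.7, -0.3]
gripper_width: 0.0421
grasp_force: 50.9
```

```bash
python3 - <<'E'
from h import *
go(0,0,.1432,0)
S=manip.read_camera("side");crop(S,(300,140,400,215),7,"pics/p10.png")
print([tuple(map(float,a)) for a in blobs(S,(340,165,375,195))["brass"]])
print(proj("side",[[*wpt(.0265*np.cos(t),.0265*np.sin(t)),.152] for t in np.radians([-20,-10,0,10,20])]).round(1).tolist())
E
```

```text
clock 15.82 ee [ 0.5466 -0.056   0.144 ] washer yaw 5.9 w 0.0421 gf 50.9 F [ 1.8  0.7 -0.3] M [ 0.22 -0.25  0.  ]
units [-0.007 -0.005  0.01 ] turn 0.066
[(4.0, 360.5, 183.5, 360.0, 183.0, 2.0, 2.0)]
[[360.5, 185.8], [360.6, 184.9], [360.3, 184.0], [359.8, 183.2], [358.9, 182.4]]
```

View pics/p10.png

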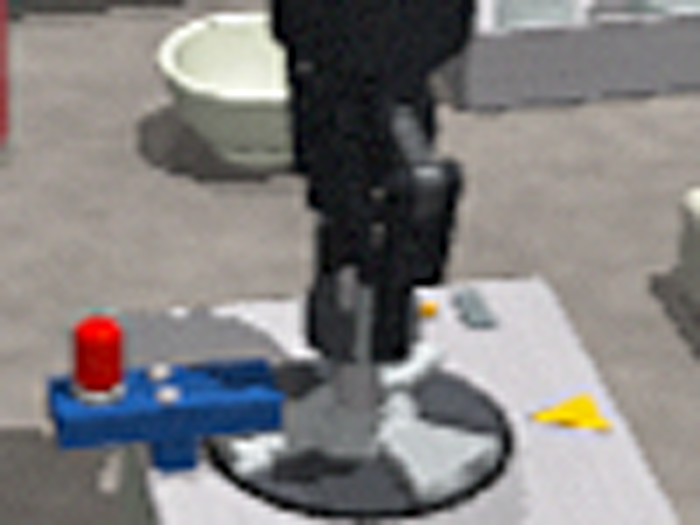

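The collar is raised, with the screw visible at crop (428,309) just right of the finger and the pin still parked. I'll measure its centroid.

```bash
python3 - <<'E'
from h import *
im=cv2.imread("pics/p10.png");H,S,V=cv2.split(cv2.cvtColor(im,cv2.COLOR_BGR2HSV));m=((H>8)&(H<28)&(S>70)).astype(float)*S
m=m[290:330,405:455];y,x=np.mgrid[290:330,405:455];x,y=(x*m).sum()/m.sum(),(y*m).sum()/m.sum()
q=(300+(x+.5)/7-.5,140+(y+.5)/7-.5);print(x,y,q)
for z in(.1515,.1525,.1535):
    w=plane("side",q,z)[:2]-np.array([.5464,-.056]);print(z,np.hypot(*w),np.degrees(np.arctan2(w[1],w[0]))-YAW)
T=manip.read_camera("top")
print({k:[tuple(map(float,a)) for a in v] for k,v in blobs(T,(300,135,365,215)).items() if k in("brass","yel")})
# yaw check: key mark and knob
k=plane("side",(313.5,190.2),.1465)[:2];yl=plane("side",(381.7,198.5),.1)[:2];print(np.degrees(np.arctan2(*(yl-k)[::-1])))
E
```

```text
427.1607184402773 309.40107486854964 (np.float64(360.59438834861106), np.float64(183.77158212407852))
0.1515 0.027464931499428382 5.021196524312342
0.1525 0.02691999894303396 1.5575533408743778
0.1535 0.02647727983654247 -2.0354567245653685
{'yel': [], 'brass': []}
-1.2709728978221089
```

```bash
python3 - <<'E'
from h import *
go(0,0,.1432,0)
print(manip.finish_job())
E
```

```text
clock 15.92 ee [ 0.5466 -0.056   0.1435] washer yaw 5.89 w 0.0418 gf 50.9 F [ 1.6  1.1 -0.2] M [ 0.24 -0.21  0.06]
units [-0.007 -0.005  0.003] turn 0.065
the job is handed in; nothing more can be done
None
```

I handed the job in at 15.9 s, with no pass/fail result reported back: the pin is parked in the notch, the flat was turned to the key mark, and the gripper holds the raised collar with its screw within an estimated 5° and 1 mm of the flat's middle.

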